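# Line up bottles by height on the bottle rail

## Task

Tidy the lens-care supplies that stand along the front of the desk: put the spray bottle, the dropper bottle, the canister and the small vial upright and released on the four black seats of the aluminium rail, one centred on each seat, in order of height, with the tallest next to the upright steel post and the shortest at the far end. Leave the small black box, the USB stick and the ballpoint pen where they lie.

Things in the scene. Friction and masses are not known exactly. Their poses are not given: they have to be found in the camera images.
- spray_bottle: Lens-cleaner spray bottle: upright, round, pale blue body with grey cap; 111 mm tall, body 35 mm diameter up to 78 mm height, cap 23 mm diameter above. The tallest of the four. Origin at the centre of its underside, z up; it starts standing on the open desk between the rail and the front edge (similar things in the tray at the back right are not meant).
- dropper_bottle: Immersion-oil dropper bottle: upright, round, brown body with a black pointed nozzle; 78 mm tall, body 32 mm diameter up to 49 mm height, collar 20 mm diameter to 66 mm, nozzle 6 mm above. Second tallest. Origin at the centre of its underside, z up; it starts standing on the open desk between the rail and the front edge (similar things in the tray at the back right are not meant).
- canister: Lens canister: upright, round, off-white body with broad black screw lid (lid stays on); 56 mm tall, body 39 mm diameter up to 40 mm height, lid 42 mm diameter above. Third tallest. Origin at the centre of its underside, z up; it starts standing on the open desk between the rail and the front edge (similar things in the tray at the back right are not meant).
- vial: Small brown sample vial with black cap: upright, round, 42 mm tall, body 19 mm diameter up to 33 mm height, cap 17 mm diameter above. The shortest. Origin at the centre of its underside, z up; it starts standing on the open desk between the rail and the front edge (similar things in the tray at the back right are not meant).
- rail: Flat aluminium bottle rail fixed to the desk, 400 mm long (its y axis), 70 mm wide (its x axis), 8 mm thick. Origin at the centre of its underside. Four round black seats (48 mm diameter, flush with the top at 8 mm height) lie on its centre line at y = -120, -40, +40 and +120 mm.
- index_post: Upright steel post with a knob head, 60 mm tall, at most 26 mm diameter, fixed on the rail's centre line 185 mm from the rail's centre, at either its +y or its -y end. The seats lie 65, 145, 225 and 305 mm from its axis. Origin at the centre of its foot, on the rail's top.
- end_block: Low black block, 50 x 16 x 12 mm, fixed on the rail at the other end of the rail from the post, 185 mm from the rail's centre. Origin at the centre of its underside, on the rail's top.
- black_box: Small plain black plastic box with rounded edges, 55 x 30 x 20 mm. Lies on the desk among the things; a bystander. Origin at the middle of its underside, long axis = its own y.
- usb_stick: Black USB stick, 50 x 17 x 8 mm. Lies on the desk among the things; a bystander. Origin at the middle of its underside, long axis = its own y.
- ballpoint: Blue ballpoint pen with a white band, 139 x 11 x 11 mm. Lies on the desk among the things; a bystander. Origin at the middle of its underside, long axis = its own y.
There are look-alikes about, which are no part of the job. What is shaped like the canister but blue, orange or turquoise is not meant.

How it is judged (in metres and radians):
At the end, for the whole second after the job is handed in: Each of the four things stands upright (within 0.1 rad) and at rest on the rail's top, its axis within 12 mm (along and across the rail) of the centre of its seat: spray bottle on the seat nearest the post, then dropper bottle, canister and vial (horizontal distance between spray_bottle and index_post between 0.053 and 0.077 m and x of spray_bottle in the frame of rail between -0.012 and 0.012 m and z of spray_bottle in the frame of rail between 0.004 and 0.012 m and angle between each of spray_bottle, dropper_bottle, canister, vial's own z axis and vertical below 0.1 rad and linear speed of each of spray_bottle, dropper_bottle, canister, vial below 0.02 m/s and horizontal distance between dropper_bottle and index_post between 0.133 and 0.157 m and x of dropper_bottle in the frame of rail between -0.012 and 0.012 m and z of dropper_bottle in the frame of rail between 0.004 and 0.012 m and horizontal distance between canister and index_post between 0.213 and 0.237 m and x of canister in the frame of rail between -0.012 and 0.012 m and z of canister in the frame of rail between 0.004 and 0.012 m and horizontal distance between vial and index_post between 0.293 and 0.317 m and x of vial in the frame of rail between -0.012 and 0.012 m and z of vial in the frame of rail between 0.004 and 0.012 m); the robot touches nothing.
It fails at once if the small black box is shifted by more than 30 mm (distance of black_box from where it was at the start of the episode above 0.03 m).
It fails at once if the USB stick is shifted by more than 30 mm (distance of usb_stick from where it was at the start of the episode above 0.03 m).
It fails at once if the ballpoint pen is shifted by more than 30 mm (distance of ballpoint from where it was at the start of the episode above 0.03 m).
It also fails if it takes over 104 s, if anything falls off the work surface, if the arm or the gripper's body presses on something with over 40 N, if the wrist force passes 120 N, or if a joint passes its speed limit or range.

## Robot

A 6-joint arm with a two-finger parallel gripper is mounted at the origin on a cart in front of the work surface, level with it; the furniture and walls round the work are solid. World frame = base frame: x ahead of the robot, y to its left, z up, the work surface at z = 0. Lengths are in mm, angles in rad, forces in N, time in s.
With the tool pointing down it reaches from about 350 to 875 mm from the base axis. Payload 4.2 kg.
Tool frame: the origin (TCP) lies midway between the tips of the shut fingers; the grasp point (between the pads) lies 19 mm behind it (arm.grasp_offset is the distance from the TCP to the grasp point, in mm); z points along the fingers, y is the line along which they close (so a half turn about z gives the same grasp; the last joint's range is limited). The gripper opens to 85 mm and grips with 20 to 120 N. Pads are 22 mm wide; open, the fingers measure 114 mm over their backs; the gripper's body (76 mm by 85 mm) begins 54 mm behind the grasp point. The pads swing forward as they close: fully open they stand 13 mm farther back than shut.
Start: joints at [1.499, 0.385, 0.008, 0, -1.194, -0.259], TCP at [202.967, 591.104, 231.312] pointing down, gripper open.
Joint ranges: [-3.14, 3.14], [-1.21, 2.06], [-1.07, 1.41], [-3.16, 2.05], [-2.99, -0.16], [-3.1, 3.1]. Speed limits (rad/s): [2.79, 2.79, 3.14, 3.14, 3.14, 3.14].

## Interface

Orientations are given as a unit quaternion [x, y, z, w].
In Python, from bench import arm gives the robot as it stands. The module is installed in compiled form; this text tells all that it offers.
- The arm moves only by the tool servo_tool, never from a script. Its argument "increments" is a list of rows, each a list of 7 numbers: the opening, from 0 (shut) to 1 (fully open), then the shift along the tool's x, y, z in m, then the turn, a rotation vector about the tool's x, y, z in degrees. In form: [[grip, x, y, z, ax, ay, az], ...]. A call has 1 to 12 rows; each row is the pose to reach, as a shift and turn from the pose commanded when the call began, along the tool's axes at that moment; what a row does not reach only later rows make up. A row lasts 1/8 s, in which the tool goes at most 62.5 mm and 10.7 degrees, less where a joint would pass 70% of its speed; a pose out of reach is approached as far as the arm can. A call with a gripper value outside its range is refused whole. The fingers move at their own pace and stop on an object; the grip force is fixed at half the most. Time passes only in rows, so rows that repeat a pose let the fingers close. It gives the time, the measured TCP pose, the force, the opening and the grip force at its end, in the units of the state.
- arm.read_state(): the state, without advancing time (a new reading comes with each control period).
- arm.get_image(name): name is "scene" or "top"; returns a dict with "color" (400x640x3 uint8, red, green, blue), "fx", "fy", "cx", "cy" (pixels), "rvec" (rotation vector, rad) and "tvec" (3), from world to camera coordinates, as OpenCV has them. Camera axes: x right, y down, z forward; pixel columns grow to the right and rows downward; lengths in mm; the calibration is good to about 2 mm. A picture is of the moment at which its call begins. There is no depth.
- arm.job_done(): hands the job in; it is judged then, once.
Trained networks look in the newest picture that a camera, given by its name, has taken for a name from the list of things; names that differ only in an ending like _2 or _b are one class to them, and where a whole thing is asked for, a point or a joint stands for the part that bears it (a point fixed in the world has none). Each returns a list of dicts, best first, with "p" (0 to 1); they miss things now and then, are a little off and sometimes report something else, mostly with a low value. They report only what shows in the picture. A call takes as long as a camera call. They do not tell look-alikes from the thing itself.
- arm.look_for(camera, thing): "box" ([centre column, centre row, width, height] in pixels, round what is visible of it).
- arm.spot_point(camera, thing): "centre" ([column, row] in pixels: a listed point, or the origin of a listed thing).
The state is a dict: "clock": time; "joints": joint angles; "joint_vel": joint speeds; "joint_efforts": joint torques, N m; "position": TCP position; "ee_rot": TCP orientation; "contact_force": force on the tool from outside, world axes, zero at the start; "wrist_torque": the same for the moment, N m; "gripper_width": finger opening in mm; "grasp_force": force on a finger pad.
Only numpy, scipy, OpenCV 4.12 (cv2) and the standard library are available. Lean on these libraries where they do the work, as an engineer would, in place of code of your own. Each camera call takes 0.05 s, during which the arm holds its last target. There are 200 camera calls.

## Working session

There is one attempt and no reset: what is moved stays moved. The work goes in short steps, Python scripts to look and compute and a tool call to move; the robot and the scene stay as the last step left them, time stands still between calls to the robot, and variables do not carry over. Pictures are saved under pics/ and viewed, at most 14 in all, crops included, and the job is handed in when it is done.

Besides the shell and the picture viewer there is one more tool, called as a command line: name --pt "numbers of a row" for each row, then --argument value for the rest. servo_tool: Moves the arm, as the interface text tells. Its arguments: {"type":"object","properties":{"increments":{"type":"array","items":{"type":"array","items":{"type":"number"}}}},"required":["increments"]}

```bash
mkdir -p pics
cat > h.py <<'E'
import numpy as np, cv2
from bench import arm
def save(cam,name):
    im=arm.get_image(cam); cv2.imwrite(f'pics/{name}.png',im['color'][:,:,::-1]); return im
def cal(im):
    K=np.array([[im['fx'],0,im['cx']],[0,im['fy'],im['cy']],[0,0,1.]]); R=cv2.Rodrigues(np.array(im['rvec'],float))[0]; return K,R,np.array(im['tvec'],float).reshape(3)
def ray(c,px):
    K,R,t=c; d=R.T@np.linalg.inv(K)@np.array([px[0],px[1],1.]); return -R.T@t,d
def atz(c,px,z):
    o,d=ray(c,px); return o+d*(z-o[2])/d[2]
def tri(c1,p1,c2,p2):
    o1,d1=ray(c1,p1);o2,d2=ray(c2,p2);d1/=np.linalg.norm(d1);d2/=np.linalg.norm(d2)
    s=np.linalg.lstsq(np.c_[d1,-d2],o2-o1,rcond=None)[0]; a=o1+s[0]*d1;b=o2+s[1]*d2
    return (a+b)/2,np.linalg.norm(a-b)
def proj(c,P):
    K,R,t=c; q=K@(R@np.array(P,float)+t); return q[:2]/q[2]
E
python3 - <<'E'
from h import *
np.set_printoptions(precision=1,suppress=True)
for cam in('scene','top'):
    im=save(cam,cam+'0'); c=cal(im); print(cam,ray(c,(320,200)))
    for n in 'spray_bottle dropper_bottle canister vial rail index_post end_block black_box usb_stick ballpoint'.split():
        print(n,[(np.round(d['centre']),round(d['p'],2),atz(c,d['centre'],8 if n in('index_post','end_block') else 0)[:2]) for d in arm.spot_point(cam,n)][:4])
s=arm.read_state();print(s['position'],s['ee_rot'],s['gripper_width'],s['clock'])
E
```

```text
scene (array([ 262.3, -564.5,  718.9]), array([ 0.3,  0.6, -0.8]))
spray_bottle [(array([344., 330.]), 0.93, array([ 434.5, -292.4]))]
dropper_bottle [(array([237., 150.]), 0.63, array([423.3, 249.8])), (array([417., 288.]), 0.23, array([ 598.7, -281.3]))]
canister [(array([311., 205.]), 0.97, array([511.4,  -3.5])), (array([282., 157.]), 0.88, array([517.8, 174.2])), (array([307., 142.]), 0.61, array([595. , 194.5]))]
vial [(array([308., 249.]), 0.64, array([ 453.7, -105.4]))]
rail [(array([279., 224.]), 0.62, array([427. , -18.3])), (array([378., 217.]), 0.59, array([ 625.4, -101.2]))]
index_post [(array([416., 288.]), 0.63, array([ 592.9, -283.9])), (array([236., 149.]), 0.36, array([420.8, 246.2]))]
end_block [(array([348., 159.]), 0.58, array([652.6,  82.2]))]
black_box [(array([254., 172.]), 0.7, array([435.3, 154.6])), (array([280., 224.]), 0.59, array([428.8, -19. ]))]
usb_stick [(array([279., 222.]), 0.63, array([428.6, -13. ])), (array([276., 193.]), 0.32, array([454.5,  67.7])), (array([317., 292.]), 0.28, array([ 425.3, -202.2]))]
ballpoint [(array([318., 292.]), 0.87, ar
[... 454 characters left out ...]
[313., 216.]), 0.45, array([491.1,  -4.6]))]
vial [(array([281., 159.]), 0.62, array([656.9,  83.4])), (array([348., 231.]), 0.54, array([ 447.4, -101.9]))]
rail [(array([346., 170.]), 0.84, array([619.1, -99.7]))]
index_post [(array([414., 178.]), 0.65, array([ 589.3, -290.3]))]
end_block [(array([345., 171.]), 0.67, array([614.1, -97.8])), (array([280., 159.]), 0.57, array([653.7,  84.6]))]
black_box [(array([259., 238.]), 0.69, array([431.7, 149.6]))]
usb_stick [(array([318., 239.]), 0.52, array([427. , -16.7])), (array([220., 237.]), 0.2, array([438.6, 257.3]))]
ballpoint [(array([386., 237.]), 0.64, array([ 427.2, -205.7]))]
[202.9 591.1 231.3] [ 1.  -0.2 -0.  -0. ] 85.3605183927292 1.1
```

View pics/scene0.png

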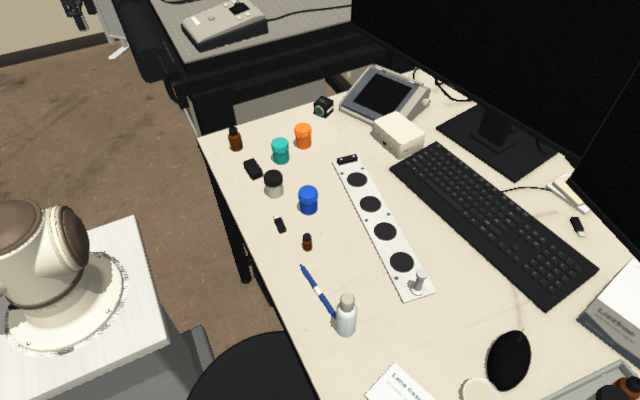

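View pics/top0.png

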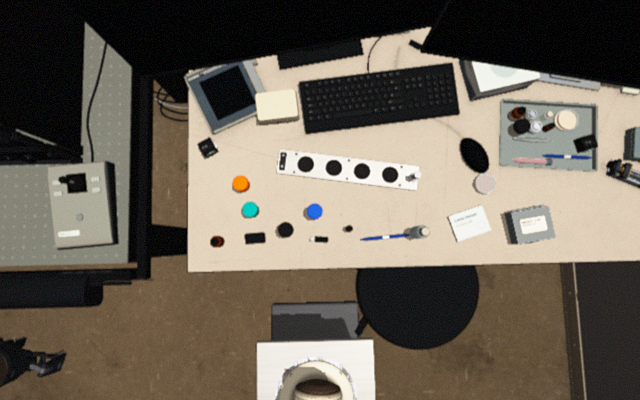

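The scene picture shows the spray bottle at (346,315), the dropper bottle at (235,140), the white canister with black lid at (274,184) and the vial at (307,242). The post is at (418,282), the -y end, and the end block at (347,159).

Look-alikes, in scene pixels: the blue (308,200), turquoise (280,150) and orange (303,135) canisters, the bottles in the tray (625,385), and the black box at (253,169) or USB stick at (279,225), which could be taken for the vial. By the description I choose the four listed above.

Run:
```python
from h import *
np.set_printoptions(precision=1,suppress=True)
C={};I={}
for cam in('scene','top'):
    im=arm.get_image(cam);C[cam]=cal(im);I[cam]=im['color'][:,:,::-1].copy()
    for n in 'spray_bottle dropper_bottle canister vial'.split():
        print(cam,n,[(np.round(d['box'],1),round(d['p'],2)) for d in arm.look_for(cam,n)][:4])
    g=cv2.cvtColor(I[cam],cv2.COLOR_BGR2GRAY)
    x0,y0,x1,y1=(335,165,415,275) if cam=='scene' else (290,150,405,188)
    n,l,st,ce=cv2.connectedComponentsWithStats((g[y0:y1,x0:x1]<70).astype('u1'))
    for i in range(1,n):
        if 60<st[i,4]<1500: p=ce[i]+[x0,y0]; print(cam,'seat',p,st[i,4],atz(C[cam],p,8)[:2]); 
top=I['top'][200:260,200:440]; cv2.imwrite('pics/a.png',cv2.resize(top,None,fx=3.33,fy=3.33,interpolation=2))
s=I['scene'][120:345,215:375]; cv2.imwrite('pics/b.png',cv2.resize(s,None,fx=2.6,fy=2.6,interpolation=2))
```

```text
scene spray_bottle [(array([344.4, 315.7,  21.2,  47.2]), 0.58)]
scene dropper_bottle [(array([235.4, 139.8,  13.3,  27.5]), 0.65)]
scene canister [(array([307.9, 200.1,  21.6,  30.5]), 0.96), (array([273.6, 185.2,  21.5,  29.2]), 0.95), (array([305. , 136.4,  16.6,  30.5]), 0.8), (array([279.8, 150.1,  19.2,  28.2]), 0.59)]
scene vial [(array([307.5, 242.4,  11.3,  16.2]), 0.47)]
scene seat [405.1 174.3] 405 [746.9 -25.9]
scene seat [356.5 179. ] 195 [637.9  14. ]
scene seat [369.8 203.5] 232 [626.  -65.1]
scene seat [384.7 230.8] 282 [ 614.1 -144.2]
scene seat [401.3 261.6] 340 [ 602.  -223.5]
top spray_bottle [(array([419.7, 233.8,  18. ,  15.9]), 0.5)]
top dropper_bottle []
top canister [(array([250.3, 210.8,  18. ,  17.3]), 0.55), (array([284.3, 229.8,  14.6,  16.7]), 0.47), (array([241. , 184.2,  21.4,  16.7]), 0.47), (array([314.3, 214.6,  12.8,  14.9]), 0.46)]
top vial [(array([349.5, 228.4,   4.7,   9.3]), 0.57)]
top seat [305.3 163.9] 172 [638.5  14.4]
top seat [333.4 167.4] 170 [626.4 -64.9]
top seat [361.5 170.7] 163 [ 614.9 -144.1]
top seat [389.7 174.4] 168 [ 602.5 -223.1]
```

View pics/a.png

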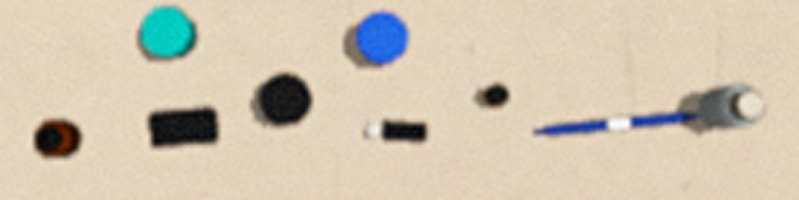

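View pics/b.png

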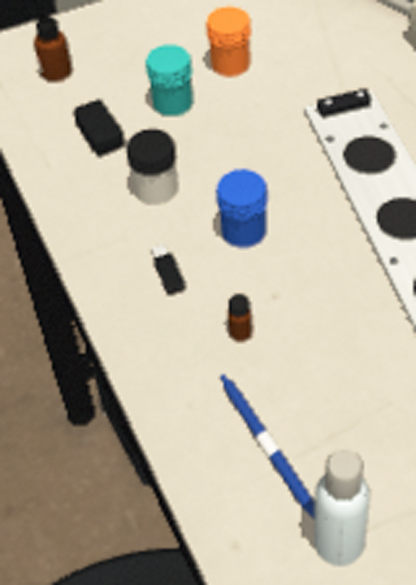

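The crops confirm the choice. In crop b the dropper is at (52,55), the white canister with black lid at (152,165), the vial at (239,318) and the spray bottle at (342,510). Crop a shows the same tops from above, and the pen end nearly touches the spray bottle. The seats from the two views agree to 0.6 mm.

```bash
cat >> h.py <<'E'
from scipy.spatial.transform import Rotation as Ro
RG=Ro.from_euler('z',-98.6,degrees=True)*Ro.from_euler('x',180,degrees=True)
def inc(target,aim=True):
    s=arm.read_state(); R=Ro.from_quat(s['ee_rot']); d=R.inv().apply(np.array(target)-s['position'])/1000
    w=np.degrees((R.inv()*RG).as_rotvec()); print('inc',np.round(d,4),np.round(w,1),'clock',round(s['clock'],2),'w',round(s['gripper_width'],1),'F',np.round(s['contact_force'],1))
E
python3 - <<'E'
from h import *
np.set_printoptions(precision=1,suppress=True)
cs=cal(arm.get_image('scene'));ct=cal(arm.get_image('top'))
A=lambda x,y:(x/3.333+199.65,y/3.333+199.65)
B=lambda x,y:(x/2.6+214.7,y/2.6+119.7)
for n,a,b in(('spray',(747,104),(345,462)),('canister',(283,98),(151,147)),('vial',(496,95),(239,301)),('dropper',(47,138),(45,22))):
    P,e=tri(ct,A(*a),cs,B(*b));print(n,P,e)
for n,(h,b,px) in dict(spray=(111,0,(344.4,330)),).items(): pass
# base from network scene boxes: axis at mid box height
for n,p,h in(('spray',(345,330),0),('dropper',(237,150),0),('vial',(308,249),0)): print(n,atz(cs,p,h))
for p,z in(((747,104),111),((283,98),56),((496,95),42),((47,138),66)): print(atz(ct,A(*p),z),z)
for p,z in(((345,462),111),((151,147),56),((239,301),42),((45,22),66)): print(atz(cs,B(*p),z),z)
inc([448,-102,120])
E
```

```text
spray [ 439.8 -287.   106.7] 1.3485828093121095
canister [454.8  73.4  50.8] 0.469927513406872
vial [454.  -99.7  38.4] 1.92795489558129
dropper [426.7 261.1  63.1] 0.9263623185357559
spray [ 436.4 -292.6    0. ]
dropper [424.8 251.2   0. ]
vial [ 453.4 -106.1    0. ]
[ 439.1 -285.6  111. ] 111
[454.4  73.1  56. ] 56
[453.  -99.1  42. ] 42
[427.2 260.4  66. ] 66
[ 439.2 -289.1  111. ] 111
[453.5  68.4  56. ] 56
[ 453.9 -102.4   42. ] 42
[425.6 257.6  66. ] 66
inc [0.5 0.6 0.1] [ 0.   0.  79.6] clock 1.7 w 84.8 F [-0.1  0.1  0.1]
```

```bash
sed -i "s/np.round(d,4),np.round(w,1)/[round(float(v),4) for v in d],[round(float(v),1) for v in w]/" h.py; python3 -c "
from h import *
inc([453.5,-101,160])"
```

```text
inc [0.4617, 0.5732, 0.0713] [0.0, 0.0, 79.6] clock 1.7 w 84.8 F [-0.1  0.1  0.1]
```

servo_tool --pt "1 0.4617 0.5732 0.0713 0 0 79.6" --pt "1 0.4617 0.5732 0.0713 0 0 79.6" --pt "1 0.4617 0.5732 0.0713 0 0 79.6" --pt "1 0.4617 0.5732 0.0713 0 0 79.6" --pt "1 0.4617 0.5732 0.0713 0 0 79.6" --pt "1 0.4617 0.5732 0.0713 0 0 79.6" --pt "1 0.4617 0.5732 0.0713 0 0 79.6" --pt "1 0.4617 0.5732 0.0713 0 0 79.6" --pt "1 0.4617 0.5732 0.0713 0 0 79.6" --pt "1 0.4617 0.5732 0.0713 0 0 79.6" --pt "1 0.4617 0.5732 0.0713 0 0 79.6" --pt "1 0.4617 0.5732 0.0713 0 0 79.6"

```text
clock: 3.2
position: [454.1, -103.3, 160.1]
ee_rot: [-0.652, 0.758, -0.0, 0.0]
contact_force: [0.4, 0.0, -0.1]
gripper_width: 85.5
grasp_force: 0.0
```

servo_tool --pt "0.7 0 0 0.05 0 0 0" --pt "0.7 0 0 0.1 0 0 0" --pt "0.7 0 0 0.13 0 0 0" --pt "0.7 0 0 0.15 0 0 0" --pt "0.7 0 0 0.15 0 0 0"

```text
clock: 3.82
position: [452.6, -101.1, 8.9]
ee_rot: [-0.652, 0.758, 0.001, -0.001]
contact_force: [0.4, -0.5, 0.5]
gripper_width: 60.0
grasp_force: 0.0
```

Run:
```python
from h import *
inc([453.5,-101,10]);inc([453.5,-101,10])
I=save('scene','x')['color'][:,:,::-1][150:330,230:390]
cv2.imwrite('pics/c.png',cv2.resize(I,None,fx=3.3,fy=3.3,interpolation=2))
```

```text
inc [-0.0003, -0.0008, -0.0011] [0.2, -0.1, 0.0] clock 3.83 w 60.0 F [ 0.4 -0.5  0.5]
inc [-0.0003, -0.0008, -0.0011] [0.2, -0.1, 0.0] clock 3.83 w 60.0 F [ 0.4 -0.5  0.5]
```

View pics/c.png

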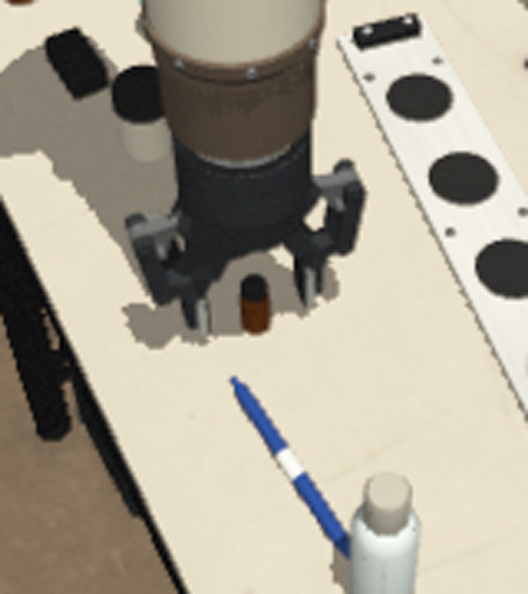

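The crop shows the vial at (255,303), midway between the pads at (200,315) and (307,285). I close and lift.

servo_tool --pt "0 0 0 0 0 0 0" --pt "0 0 0 0 0 0 0" --pt "0 0 0 0 0 0 0" --pt "0 0 0 0 0 0 0" --pt "0 0 0 0 0 0 0" --pt "0 0 0 -0.03 0 0 0" --pt "0 0 0 -0.07 0 0 0" --pt "0 0 0 -0.07 0 0 0"

```text
clock: 4.88
position: [455.8, -100.8, 83.1]
ee_rot: [-0.653, 0.758, -0.002, 0.003]
contact_force: [0.4, 0.4, -0.9]
gripper_width: 17.0
grasp_force: 58.6
```

Run:
```python
from h import *
inc([638.2,14.2,90]); inc([638.2,14.2,19.5])
```

```text
inc [-0.1408, -0.1634, -0.0054] [-0.4, 0.1, 0.1] clock 4.88 w 17.0 F [ 0.4  0.4 -0.9]
inc [-0.1406, -0.1629, 0.0651] [-0.4, 0.1, 0.1] clock 4.88 w 17.0 F [ 0.4  0.4 -0.9]
```

servo_tool --pt "0 -0.05 -0.058 -0.01 0 0 0" --pt "0 -0.09 -0.105 -0.01 0 0 0" --pt "0 -0.1215 -0.1404 -0.01 0 0 0" --pt "0 -0.1415 -0.1654 -0.01 0 0 0" --pt "0 -0.1415 -0.1654 -0.01 0 0 0" --pt "0 -0.1415 -0.1654 0.03 0 0 0" --pt "0 -0.1415 -0.1654 0.05 0 0 0" --pt "0 -0.1415 -0.1654 0.05 0 0 0" --pt "0 -0.1415 -0.1654 0.05 0 0 0"

```text
clock: 6.0
position: [638.2, 14.0, 30.8]
ee_rot: [-0.652, 0.758, -0.0, 0.0]
contact_force: [-0.0, 0.4, -0.6]
gripper_width: 17.0
grasp_force: 58.7
```

Run:
```python
from h import *
inc([638.2,14.2,18.5])
I=save('scene','x2')['color'][:,:,::-1][90:270,280:440]
cv2.imwrite('pics/d.png',cv2.resize(I,None,fx=3.3,fy=3.3,interpolation=2))
```

```text
inc [-0.0002, 0.0, 0.0123] [-0.1, 0.0, 0.0] clock 6.0 w 17.0 F [-0.   0.4 -0.6]
```

View pics/d.png

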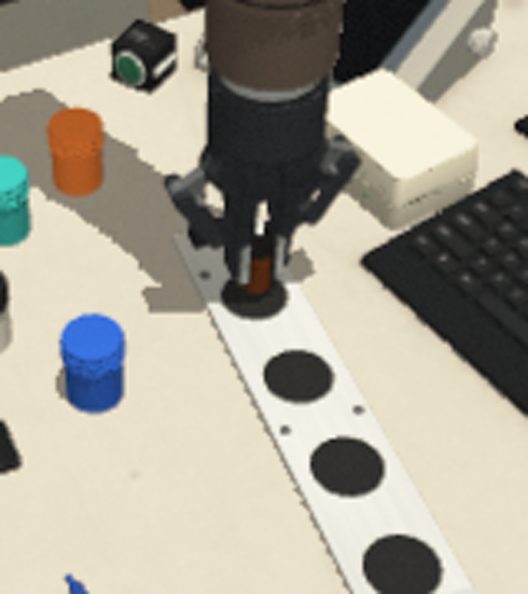

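The vial is held upright just above its seat, at (258,272) over seat centre (254,296). I lower it slowly.

servo_tool --pt "0 0 0 0.006 0 0 0" --pt "0 0 0 0.01 0 0 0" --pt "0 0 0 0.012 0 0 0" --pt "0 0 0 0.012 0 0 0"

```text
clock: 6.55
position: [638.0, 14.3, 19.2]
ee_rot: [-0.653, 0.758, -0.0, -0.0]
contact_force: [-2.2, 0.8, 6.0]
gripper_width: 17.0
grasp_force: 59.4
```

servo_tool --pt "0.1 0 0 0 0 0 0" --pt "0.3 0 0 0 0 0 0" --pt "0.5 0 0 0 0 0 0" --pt "0.5 0 0 0 0 0 0" --pt "0.7 0 0 -0.03 0 0 0" --pt "0.8 0 0 -0.08 0 0 0" --pt "1 0 0 -0.122 0 0 0" --pt "1 0 0 -0.122 0 0 0"

```text
clock: 7.55
position: [640.6, 14.7, 144.5]
ee_rot: [-0.653, 0.758, -0.002, 0.004]
contact_force: [0.0, 0.7, -0.5]
gripper_width: 85.4
grasp_force: 0.0
```

servo_tool --pt "1 -0.009 0.06 0 0 0 0" --pt "1 -0.018 0.12 0 0 0 0" --pt "1 -0.0286 0.17 0 0 0 0" --pt "1 -0.0286 0.1906 0 0 0 0" --pt "1 -0.0286 0.1906 0 0 0 0" --pt "1 -0.0286 0.1906 0.05 0 0 0" --pt "1 -0.0286 0.1906 0.09 0 0 0" --pt "1 -0.0286 0.1906 0.12 0 0 0" --pt "1 -0.0286 0.1906 0.132 0 0 0" --pt "1 -0.0286 0.1906 0.132 0 0 0"

```text
clock: 8.8
position: [454.1, 70.7, 7.3]
ee_rot: [-0.652, 0.758, 0.0, -0.001]
contact_force: [-0.5, 0.9, 0.4]
gripper_width: 85.6
grasp_force: 0.0
```

Run:
```python
from h import *
inc([454,71,8])
c=save('scene','x3')
I=c['color'][:,:,::-1]
A=I[130:280,230:360];B=I[110:260,290:420]
cv2.imwrite('pics/e.png',cv2.resize(np.hstack([A,B]),None,fx=3,fy=3,interpolation=2))
```

```text
inc [-0.0002, 0.0002, -0.0007] [0.1, -0.1, 0.0] clock 8.8 w 85.6 F [-0.5  0.9  0.4]
```

View pics/e.png

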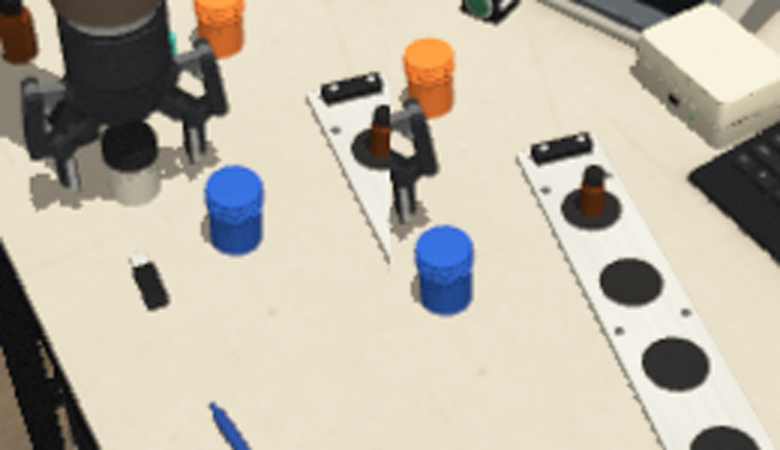

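The vial stands on its seat at (592,195), and the canister at (132,165) is between the open fingers. I close and lift.

servo_tool --pt "0 0 0 0 0 0 0" --pt "0 0 0 0 0 0 0" --pt "0 0 0 0 0 0 0" --pt "0 0 0 0 0 0 0" --pt "0 0 0 0 0 0 0" --pt "0 0 0 -0.03 0 0 0" --pt "0 0 0 -0.07 0 0 0" --pt "0 0 0 -0.092 0 0 0" --pt "0 0 0 -0.092 0 0 0"

```text
clock: 9.98
position: [454.8, 71.6, 101.8]
ee_rot: [-0.652, 0.758, -0.001, 0.003]
contact_force: [0.3, -0.2, -0.6]
gripper_width: 40.5
grasp_force: 60.5
```

servo_tool --pt "0 0.03 -0.05 0 0 0 0" --pt "0 0.06 -0.1 0 0 0 0" --pt "0 0.09 -0.15 0 0 0 0" --pt "0 0.105 -0.18 0 0 0 0" --pt "0 0.1088 -0.1906 0 0 0 0" --pt "0 0.1088 -0.1906 0.01 0 0 0" --pt "0 0.1088 -0.1906 0.045 0 0 0" --pt "0 0.1088 -0.1906 0.07 0 0 0" --pt "0 0.1088 -0.1906 0.079 0 0 0" --pt "0 0.1088 -0.1906 0.082 0 0 0" --pt "0 0.1088 -0.1906 0.084 0 0 0" --pt "0 0.1088 -0.1906 0.084 0 0 0"

```text
clock: 11.48
position: [626.7, -64.7, 17.2]
ee_rot: [-0.653, 0.758, -0.001, 0.001]
contact_force: [-1.8, 0.6, 1.3]
gripper_width: 40.2
grasp_force: 60.6
```

servo_tool --pt "0.5 0 0 0.0005 0 0 0" --pt "0.6 0 0 0.0005 0 0 0" --pt "0.8 0 0 0.0005 0 0 0" --pt "1 0 0 0 0 0 0" --pt "1 0 0 0 0 0 0" --pt "1 0 0 -0.04 0 0 0" --pt "1 0 0 -0.09 0 0 0" --pt "1 0 0 -0.124 0 0 0" --pt "1 0 0 -0.124 0 0 0"

```text
clock: 12.6
position: [628.2, -64.8, 143.9]
ee_rot: [-0.653, 0.758, -0.002, 0.003]
contact_force: [0.5, 0.2, 0.3]
gripper_width: 85.6
grasp_force: 0.0
```

servo_tool --pt "1 -0.045 0.038 0 0 0 0" --pt "1 -0.09 0.076 0 0 0 0" --pt "1 -0.135 0.114 0 0 0 0" --pt "1 -0.18 0.152 0 0 0 0" --pt "1 -0.225 0.19 0 0 0 0" --pt "1 -0.265 0.225 0 0 0 0" --pt "1 -0.2906 0.2454 0 0 0 0" --pt "1 -0.2906 0.2454 0.02 0 0 0" --pt "1 -0.2906 0.2454 0.07 0 0 0" --pt "1 -0.2906 0.2454 0.11 0 0 0" --pt "1 -0.2906 0.2454 0.128 0 0 0" --pt "1 -0.2906 0.2454 0.128 0 0 0"

```text
clock: 14.1
position: [425.5, 257.5, 10.0]
ee_rot: [-0.652, 0.758, -0.0, -0.003]
contact_force: [0.2, -0.3, 0.1]
gripper_width: 85.7
grasp_force: 0.0
```

Run:
```python
from h import *
inc([427,259,12])
c=save('scene','x4')
I=c['color'][:,:,::-1]
A=I[80:230,200:330];B=I[140:290,320:450]
cv2.imwrite('pics/f.png',cv2.resize(np.hstack([A,B]),None,fx=3,fy=3,interpolation=2))
```

```text
inc [-0.0017, -0.0013, -0.002] [0.2, -0.3, 0.0] clock 14.1 w 85.7 F [ 0.2 -0.3  0.1]
```

View pics/f.png

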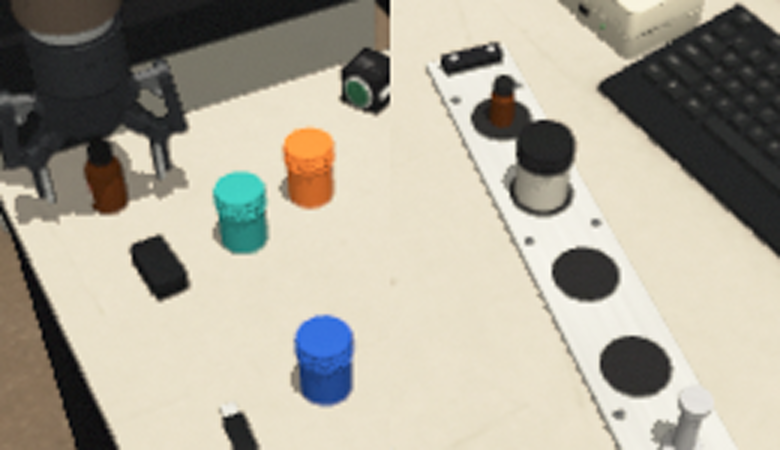

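The canister stands centred on its seat at (542,165), and the dropper at (105,180) lies between the pads at (42,185) and (160,165). I close and lift.

servo_tool --pt "0 0 0 0 0 0 0" --pt "0 0 0 0 0 0 0" --pt "0 0 0 0 0 0 0" --pt "0 0 0 0 0 0 0" --pt "0 0 0 0 0 0 0" --pt "0 0 0 -0.03 0 0 0" --pt "0 0 0 -0.07 0 0 0" --pt "0 0 0 -0.108 0 0 0" --pt "0 0 0 -0.108 0 0 0"

```text
clock: 15.28
position: [428.1, 260.4, 123.1]
ee_rot: [-0.653, 0.758, 0.0, 0.004]
contact_force: [-0.4, 0.2, -1.4]
gripper_width: 30.2
grasp_force: 59.4
```

Run:
```python
from h import *
inc([427,259,120])
A=arm.get_image('scene')['color'][:,:,::-1][60:210,190:350]
cv2.imwrite('pics/g.png',cv2.resize(A,None,fx=3.5,fy=3.5,interpolation=2))
```

```text
inc [0.0016, 0.0009, 0.0031] [-0.2, 0.4, 0.1] clock 15.28 w 30.2 F [-0.4  0.2 -1.4]
```

View pics/g.png

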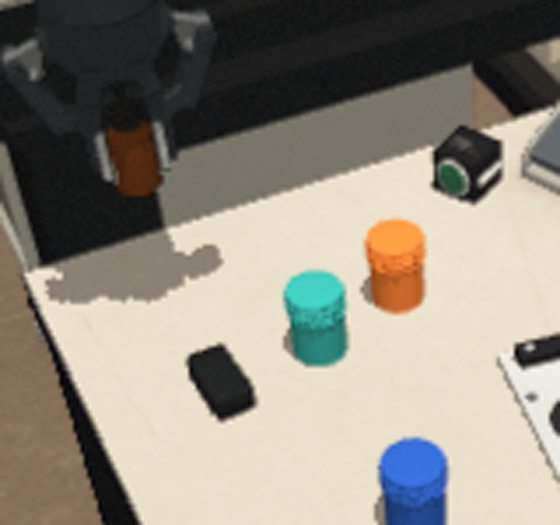

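The dropper hangs upright in the pads at (135,160). I carry it over.

servo_tool --pt "0 0.045 -0.03 0 0 0 0" --pt "0 0.09 -0.06 0 0 0 0" --pt "0 0.14 -0.093 0 0 0 0" --pt "0 0.19 -0.126 0 0 0 0" --pt "0 0.24 -0.159 0 0 0 0" --pt "0 0.29 -0.192 0 0 0 0" --pt "0 0.335 -0.222 0 0 0 0" --pt "0 0.362 -0.24 0 0 0 0" --pt "0 0.3707 -0.2457 0 0 0 0" --pt "0 0.3707 -0.2457 0 0 0 0" --pt "0 0.3707 -0.2457 0.03 0 0 0" --pt "0 0.3707 -0.2457 0.05 0 0 0"

```text
clock: 16.82
position: [613.3, -142.6, 68.7]
ee_rot: [-0.653, 0.757, 0.001, -0.001]
contact_force: [0.1, -0.2, -0.8]
gripper_width: 29.7
grasp_force: 59.5
```

servo_tool --pt "0 0 0 0.03 0 0 0" --pt "0 0 0 0.042 0 0 0" --pt "0 0 0 0.046 0 0 0" --pt "0 0 0 0.048 0 0 0" --pt "0 0 0 0.05 0 0 0" --pt "0 0 0 0.05 0 0 0"

```text
clock: 17.58
position: [615.2, -144.2, 21.1]
ee_rot: [-0.652, 0.758, -0.001, 0.001]
contact_force: [0.8, 1.0, 2.2]
gripper_width: 30.0
grasp_force: 59.7
```

servo_tool --pt "0.4 0 0 0.0005 0 0 0" --pt "0.6 0 0 0.0005 0 0 0" --pt "0.8 0 0 0.0005 0 0 0" --pt "1 0 0 0 0 0 0" --pt "1 0 0 0 0 0 0" --pt "1 0 0 -0.04 0 0 0" --pt "1 0 0 -0.09 0 0 0" --pt "1 0 0 -0.14 0 0 0" --pt "1 0 0 -0.14 0 0 0"

```text
clock: 18.7
position: [617.4, -144.5, 165.6]
ee_rot: [-0.653, 0.758, -0.004, 0.004]
contact_force: [0.4, -0.3, 0.1]
gripper_width: 85.4
grasp_force: 0.0
```

servo_tool --pt "1 0.042 0.038 0 0 0 0" --pt "1 0.084 0.076 0 0 0 0" --pt "1 0.126 0.114 0 0 0 0" --pt "1 0.155 0.14 0 0 0 0" --pt "1 0.1674 0.1522 0 0 0 0" --pt "1 0.1674 0.1522 0 0 0 0" --pt "1 0.1674 0.1522 0.04 0 0 0" --pt "1 0.1674 0.1522 0.08 0 0 0" --pt "1 0.1674 0.1522 0.105 0 0 0" --pt "1 0.1674 0.1522 0.116 0 0 0" --pt "1 0.1674 0.1522 0.116 0 0 0"

```text
clock: 20.08
position: [439.7, -286.7, 43.5]
ee_rot: [-0.653, 0.757, 0.0, -0.0]
contact_force: [0.3, 0.6, 0.1]
gripper_width: 85.2
grasp_force: 0.0
```

Run:
```python
from h import *
inc([439,-287,44])
A=arm.get_image('scene')['color'][:,:,::-1][150:350,270:450]
cv2.imwrite('pics/i.png',cv2.resize(A,None,fx=3,fy=3,interpolation=2))
```

```text
inc [0.0004, 0.0007, -0.0005] [0.1, -0.0, 0.1] clock 20.07 w 85.2 F [0.3 0.6 0.1]
```

View pics/i.png

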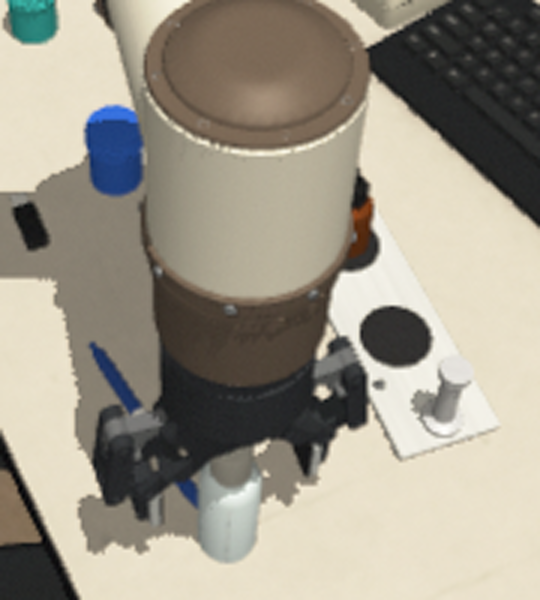

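The spray bottle at (228,510) is between the pads at (155,495) and (313,455), with the gripper body just clear of the cap. The dropper stands behind at (362,222). I close and lift.

servo_tool --pt "0 0 0 0 0 0 0" --pt "0 0 0 0 0 0 0" --pt "0 0 0 0 0 0 0" --pt "0 0 0 0 0 0 0" --pt "0 0 0 0 0 0 0" --pt "0 0 0 -0.03 0 0 0" --pt "0 0 0 -0.07 0 0 0" --pt "0 0 0 -0.116 0 0 0" --pt "0 0 0 -0.116 0 0 0"

```text
clock: 21.25
position: [441.4, -288.0, 163.7]
ee_rot: [-0.653, 0.758, -0.004, 0.002]
contact_force: [-1.1, -0.5, -1.7]
gripper_width: 33.4
grasp_force: 59.8
```

Run:
```python
from h import *
inc([439,-287,160])
A=arm.get_image('scene')['color'][:,:,::-1][170:370,270:450]
cv2.imwrite('pics/j.png',cv2.resize(A,None,fx=3,fy=3,interpolation=2))
```

```text
inc [-0.0006, 0.0025, 0.0037] [-0.5, -0.1, 0.1] clock 21.25 w 33.4 F [-1.1 -0.5 -1.7]
```

View pics/j.png

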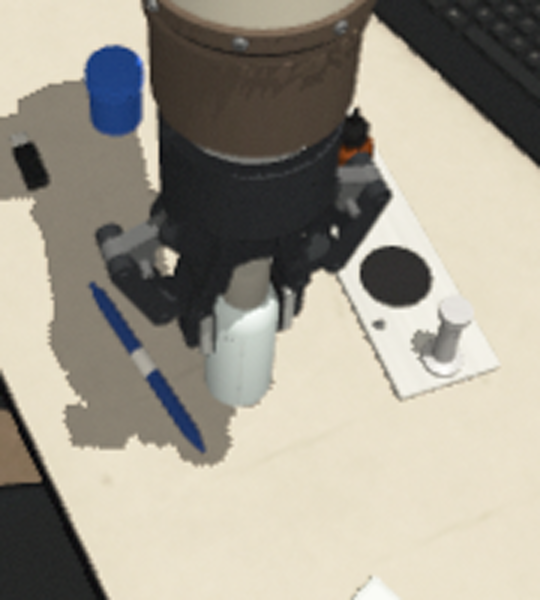

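The spray bottle is held upright and lifted, and the pen is undisturbed with its near end at (200,450). I place the bottle.

servo_tool --pt "0 -0.025 -0.044 0 0 0 0" --pt "0 -0.05 -0.088 0 0 0 0" --pt "0 -0.073 -0.125 0 0 0 0" --pt "0 -0.084 -0.146 0 0 0 0" --pt "0 -0.0874 -0.152 0 0 0 0" --pt "0 -0.0874 -0.152 0 0 0 0" --pt "0 -0.0874 -0.152 0.04 0 0 0" --pt "0 -0.0874 -0.152 0.08 0 0 0" --pt "0 -0.0874 -0.152 0.1 0 0 0" --pt "0 -0.0874 -0.152 0.104 0 0 0" --pt "0 -0.0874 -0.152 0.107 0 0 0" --pt "0 -0.0874 -0.152 0.108 0 0 0"

```text
clock: 22.8
position: [602.9, -223.6, 53.2]
ee_rot: [-0.652, 0.758, -0.001, 0.001]
contact_force: [0.5, -0.3, -0.2]
gripper_width: 33.7
grasp_force: 59.9
```

servo_tool --pt "0 0 0 0 0 0 0" --pt "0 0 0 0 0 0 0"

```text
clock: 23.05
position: [602.9, -223.4, 53.0]
ee_rot: [-0.652, 0.758, -0.001, 0.0]
contact_force: [-0.3, -0.0, 1.2]
gripper_width: 34.1
grasp_force: 60.0
```

servo_tool --pt "0 0 0 0.0007 0 0 0" --pt "0.4 0 0 0.0007 0 0 0" --pt "0.6 0 0 0.0007 0 0 0" --pt "0.8 0 0 0.0007 0 0 0" --pt "1 0 0 0 0 0 0" --pt "1 0 0 0 0 0 0" --pt "1 0 0 -0.04 0 0 0" --pt "1 0 0 -0.09 0 0 0" --pt "1 0 0 -0.14 0 0 0" --pt "1 0 0 -0.14 0 0 0"

```text
clock: 24.3
position: [605.1, -224.0, 197.6]
ee_rot: [-0.653, 0.758, -0.004, 0.003]
contact_force: [0.7, 0.2, -0.3]
gripper_width: 85.3
grasp_force: 0.0
```

servo_tool --pt "1 -0.05 0.05 0 0 0 0" --pt "1 -0.1 0.1 0 0 0 0" --pt "1 -0.15 0.15 0 0 0 0" --pt "1 -0.19 0.19 0 0 0 0" --pt "1 -0.23 0.22 0 0 0 0" --pt "1 -0.23 0.22 0 0 0 0" --pt "1 -0.23 0.22 0 0 0 0"

```text
clock: 25.18
position: [418.9, 37.2, 191.8]
ee_rot: [-0.653, 0.757, 0.0, -0.0]
contact_force: [0.0, -0.5, -0.1]
gripper_width: 85.3
grasp_force: 0.0
```

Run:
```python
from h import *
inc([439,-287,160])
c=arm.get_image('scene');k=cal(c);t=arm.get_image('top');kt=cal(t)
A=c['color'][:,:,::-1][130:320,320:450];A=cv2.resize(A,None,fx=3.1,fy=3.1,interpolation=2)
B=t['color'][:,:,::-1][140:250,280:430]
S={'spray':(602.3,-223.3,111,35),'drop':(614.5,-144.2,78,32),'can':(626.2,-65,56,42),'vial':(638.2,14.2,42,19)}
for n,(x,y,h,d) in S.items():
    for z in(8,8+h):
        p=(proj(k,(x,y,z))-[319.7,129.7])*3.1; cv2.circle(A,tuple(int(v) for v in p),3,(0,0,255),1)
B=cv2.resize(B,None,fx=2.6,fy=2.6,interpolation=2)
for n,(x,y,h,d) in S.items():
    p=(proj(kt,(x,y,8+h))-[279.7,139.7])*2.6; cv2.circle(B,tuple(int(v) for v in p),3,(0,0,255),1)
B=np.vstack([B,np.zeros((A.shape[0]-B.shape[0],B.shape[1],3),'u1')]);cv2.imwrite('pics/k.png',np.hstack([A,B]))
```

```text
inc [0.3177, -0.0676, 0.0319] [0.0, -0.0, 0.1] clock 25.18 w 85.3 F [ 0.  -0.5 -0.1]
```

View pics/k.png

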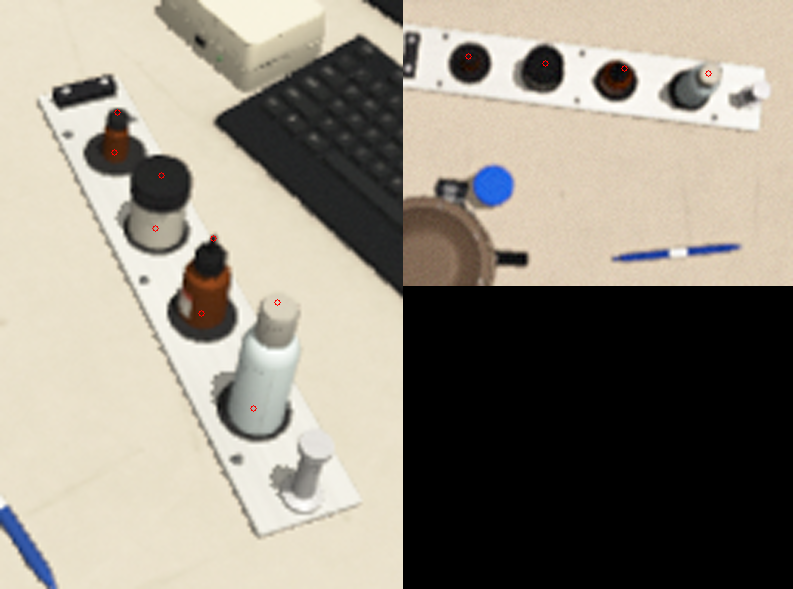

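All four stand upright and centred on their seats: the spray bottle at (262,370), dropper at (207,290), canister at (158,205) and vial at (117,140). Their tops match the projected seat axes to within a few millimetres, and the arm is clear of everything. I hand in the job.

```bash
python3 -c "
from bench import arm
print(arm.job_done())"
```

```text
the job is handed in; nothing more can be done
None
```

The spray bottle, dropper bottle, canister and vial stand upright and released on their seats, tallest next to the post, and the job was handed in at about 25 s; no verdict came back.

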